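# Fit the keyed trimming chuck on the pottery wheel

### The arm

A 6-joint arm with a two-finger parallel gripper is mounted at the origin on the work surface. World frame = base frame: x ahead of the robot, y to its left, z up, the work surface at z = 0. Lengths are in m, angles in degrees, forces in N, time in s.
With the tool pointing down it reaches from about 0.325 to 0.775 m from the base axis. Payload 5.5 kg.
Tool frame: the origin (TCP) lies midway between the tips of the shut fingers; the grasp point (between the pads) lies 19 mm behind it; z points along the fingers, y is the line along which they close (so a half turn about z gives the same grasp; the last joint's range is limited). The gripper opens to 85 mm and grips with 20 to 120 N. Pads are 22 mm wide; open, the fingers measure 114 mm over their backs; the gripper's body (76 mm by 85 mm) begins 54 mm behind the grasp point. The pads swing forward as they close: fully open they stand 13 mm farther back than shut.
Start: joints at [-76.759, 5.22, 70.514, -0, 104.267, -3.249], TCP at [0.17, -0.575, 0.231] pointing down, gripper open.
Joint ranges: [-164.24, 164.24], [-49.07, 125.15], [9.68, 141.18], [-86.29, 266.29], [3.28, 154.24], [-151.56, 151.56]. Speed limits (degrees/s): [147.25, 147.25, 172.46, 180, 180, 180].

### API

Orientations are given as a 3x3 rotation matrix whose columns are the frame's x, y, z axes.
In Python, from station import robot gives the robot as it stands.
- The arm moves only by the tool step_arm, never from a script. Its argument "deltas" is a list of rows, each an object of numbers: "tx", "ty", "tz": the shift along the tool's x, y, z in mm; "yaw": the turn about the tool's z in degrees. In form: [{"tx": .., "ty": .., "tz": .., "yaw": ..}, ...]. A call has 1 to 20 rows; each row is the pose to reach, as a shift and turn from the pose commanded when the call began, along the tool's axes at that moment; what a row does not reach only later rows make up. A row lasts 1/10 s, in which the tool goes at most 50 mm and 8.59 degrees, less where a joint would pass 70% of its speed; a pose out of reach is approached as far as the arm can. A call with a gripper value outside its range is refused whole. "jaw" is the finger opening in mm, from 0 to 85.4, set as the call begins (left out, the last holds). The fingers move at their own pace and stop on an object; the grip force is fixed at half the most. Time passes only in rows, so rows that repeat a pose let the fingers close. It gives the time, the measured TCP pose, the force, the opening and the grip force at its end, in the units of the state.
- robot.state(): the state, without advancing time (a new reading comes with each control period).
- robot.get_image(name): name is "scene" or "side" or "wrist"; returns a dict with "image" (384x512x3 uint8, red, green, blue), "intrinsics" (3x3 intrinsics, pixels), "R" (3x3) and "t" (3): a world point X has camera coordinates R X + t. Camera axes: x right, y down, z forward; pixel columns grow to the right and rows downward; lengths in m; the calibration is good to about 2 mm. A picture is of the moment at which its call begins. There is no depth.
- robot.sign_off(): hands the job in; it is judged then, once.
Trained networks look in the newest picture that a camera, given by its name, has taken for a name from the list of things; names that differ only in an ending like _2 or _b are one class to them, and where a whole thing is asked for, a point or a joint stands for the part that bears it (a point fixed in the world has none). Each returns a list of dicts, best first, with "confidence" (0 to 1); they miss things now and then, are a little off and sometimes report something else, mostly with a low value. They report only what shows in the picture. A call takes as long as a camera call. They do not tell look-alikes from the thing itself.
- robot.recognise(camera, thing): "point" ([x, y, z] in m, in world coordinates, good to about 4 mm: the middle of the surface that is visible of it).
- robot.outline_of(camera, thing): "region" (384x512 bool, what is visible of it).
The state is a dict: "time": time; "joint_positions": joint angles; "dq": joint speeds; "effort": joint torques, N m; "ee_pos": TCP position; "ee_rot": TCP orientation; "force": force on the tool from outside, world axes, zero at the start; "ft_torque": the same for the moment, N m; "gripper_width": finger opening in m; "gripper_force": force on a finger pad.
Only numpy, scipy, OpenCV 4.12 (cv2) and the standard library are available. Lean on these libraries where they do the work, as an engineer would, in place of code of your own. Each camera call takes 0.05 s, during which the arm holds its last target. There are 200 camera calls.

### The job

Fit the blue trimming chuck, the one with two keyways in its bore, onto the drive stub of the small pottery wheel: turn it until the keyways line up with the stub's two keys and slide it down, still in the gripper, until it sits flat and fully home on the wheel head, then let go. Do not drop it on, and leave the red chuck and the teal cup standing where they are.

Things in the scene. Friction and masses are not known exactly. Their poses are not given: they have to be found in the camera images.
- keyed_chuck: Blue metal chuck: block 66 (its x) x 52 (its y) x 50 mm high on a round foot flange 96 mm wide, 10 mm high; black rubber pads on the top corners (to 56 mm). Through bore: round hole 28 mm wide with two opposite keyways along x, a slot 50 mm long (x) and 16 mm wide (y). Origin: centre of the underside, z up. Grip across the 52 mm flats, above the flange. Half-turn symmetric. About 0.4 kg, loose.
- plain_chuck: Red trimming chuck of the same outside shape, size and axes (66 x 52 x 50 mm block, 96 mm flange), but with a plain round 28 mm bore and no keyways: it does not fit. Origin at the centre of the underside. Loose; to be left alone.
- seat (a point): Wheel spindle axis at the top face of the aluminium wheel head (180 mm wide), 104 mm above the table; the chuck rests on it. z up. From here rises a 40 mm stub: steel shaft 22 mm wide, two opposite brass keys, together 44 mm long (x) and 10 mm wide (y), bevelled above 34 mm. It turns only against a stiff brake (0.3 N m), starts at any angle. Fixed blue housing below: 260 mm square, with pan 90 mm high.
- cup: Teal glazed cup, 84 mm across the rim, 85 mm high, origin at the centre of its underside. Loose and fragile; to be left alone.
Things that resemble listed ones, but are neither listed nor needed, are in the scene too. Of the things that look like the keyed_chuck, take the one that is farthest to the robot's left at the start.

How it is judged (in metres and radians):
On the way:
1. the blue chuck, held by the gripper, is more than half way down over the keyed stub (z of keyed_chuck in the frame of seat below 0.02 m and horizontal distance between keyed_chuck and seat below 0.01 m and angle between the x axis of keyed_chuck and the x axis of seat, either way round below 0.25 rad and contact force between keyed_chuck and the fingers above 1 N), for 0.05 s.
At the end, for the whole second after the job is handed in: The blue chuck rests flat on the wheel head (underside within 6 mm of it, tilt under 0.1 rad), on the spindle axis within 10 mm, keyways along the keys within 0.25 rad, at rest and released; the red chuck and the teal cup stand upright (within 0.2 rad), within 30 mm of where they started (z of keyed_chuck in the frame of seat between -0.006 and 0.006 m and horizontal distance between keyed_chuck and seat below 0.01 m and angle between the x axis of keyed_chuck and the x axis of seat, either way round below 0.25 rad and angle between keyed_chuck's own z axis and vertical below 0.1 rad and linear speed of keyed_chuck below 0.02 m/s and distance of each of plain_chuck, cup from where it was at the start of the episode below 0.03 m and angle between each of plain_chuck, cup's own z axis and vertical below 0.2 rad); the robot touches nothing.
It fails at once if the red chuck is moved by more than 30 mm (distance of plain_chuck from where it was at the start of the episode above 0.03 m).
It fails at once if the teal cup is moved by more than 30 mm or tipped over (distance of cup from where it was at the start of the episode above 0.03 m or angle between cup's own z axis and vertical above 0.4 rad).
It also fails if it takes over 35 s, if anything falls off the work surface, if the arm or the gripper's body presses on something with over 40 N, if the wrist force passes 120 N, or if a joint passes its speed limit or range.

## Working session

There is one attempt and no reset: what is moved stays moved. The work goes in short steps, Python scripts to look and compute and a tool call to move; the robot and the scene stay as the last step left them, time stands still between calls to the robot, and variables do not carry over. Pictures are saved under pics/ and viewed, at most 12 in all, crops included, and the job is handed in when it is done.

Besides the shell and the picture viewer there is one more tool, called after "Emit:" by a JSON object that holds its "name" and its "arguments", one argument or row to a line. step_arm: Moves the arm, as the interface text tells. Its arguments: {"type":"object","properties":{"deltas":{"type":"array","items":{"type":"object","properties":{"tx":{"type":"number"},"ty":{"type":"number"},"tz":{"type":"number"},"yaw":{"type":"number"}}}},"jaw":{"type":"number"}},"required":["deltas"]}

```bash
mkdir -p pics; ls; cat > h.py <<'E'
import numpy as np, cv2
from station import robot
def grab(n,f=None):
    d=robot.get_image(n)
    if f: cv2.imwrite('pics/'+f,cv2.cvtColor(d['image'],cv2.COLOR_RGB2BGR))
    return d
def ray(d,u,v,z):
    K,R,t=map(np.array,(d['intrinsics'],d['R'],d['t']))
    r=R.T@np.linalg.inv(K)@np.array([u,v,1.]);c=-R.T@t
    return c+r*(z-c[2])/r[2]
def proj(d,X):
    K,R,t=map(np.array,(d['intrinsics'],d['R'],d['t']))
    p=(K@(R@np.atleast_2d(X).T+t[:,None])).T
    return p[:,:2]/p[:,2:]
E
python3 - <<'E'
from h import *
ims=[]
for n in('scene','side'):
    d=grab(n); ims.append(d['image']); print(n,-np.array(d['R']).T@d['t'])
    for o in('keyed_chuck','plain_chuck','cup'):
        print(o,[(np.round(r['point'],3),round(r['confidence'],2),proj(d,r['point']).round().tolist()) for r in robot.recognise(n,o)])
cv2.imwrite('pics/a.png',cv2.cvtColor(ims[0],cv2.COLOR_RGB2BGR))
cv2.imwrite('pics/b.png',cv2.cvtColor(ims[1],cv2.COLOR_RGB2BGR))
s=robot.state();print(s['ee_pos'],s['ee_rot'],s['time'])
E
```

```text
pics
scene [ 1.12283889 -0.04850229  0.78005081]
keyed_chuck [(array([0.602, 0.026, 0.029]), 0.87, [[239.0, 247.0]]), (array([0.437, 0.018, 0.023]), 0.84, [[225.0, 196.0]]), (array([ 0.294, -0.215,  0.029]), 0.84, [[132.0, 167.0]]), (array([0.472, 0.168, 0.026]), 0.65, [[286.0, 197.0]])]
plain_chuck []
cup [(array([0.717, 0.204, 0.051]), 0.8, [[332.0, 273.0]])]
side [0.44161337 0.64580983 0.75394076]
keyed_chuck [(array([ 0.282, -0.195,  0.034]), 0.94, [[337.0, 144.0]]), (array([0.45 , 0.194, 0.03 ]), 0.89, [[273.0, 250.0]]), (array([0.582, 0.045, 0.034]), 0.58, [[227.0, 197.0]]), (array([0.421, 0.039, 0.032]), 0.56, [[288.0, 200.0]])]
plain_chuck [(array([0.453, 0.341, 0.033]), 0.84, [[268.0, 310.0]])]
cup [(array([0.728, 0.193, 0.056]), 0.56, [[155.0, 235.0]])]
[ 0.17028163 -0.57529198  0.23112565] [[ 9.58880140e-01  2.83811336e-01 -5.10313449e-05]
 [ 2.83811339e-01 -9.58880098e-01  2.86255246e-04]
 [ 3.23095428e-05 -2.88967745e-04 -9.99999958e-01]] 0.4
```

View pics/a.png

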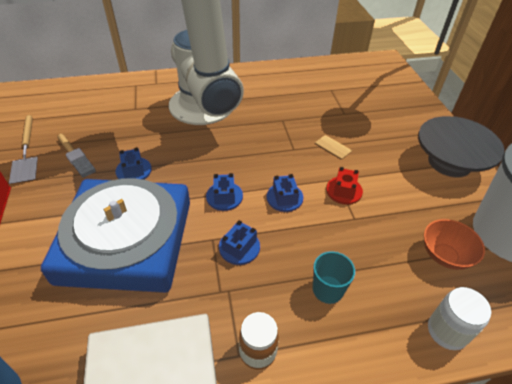

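View pics/b.png

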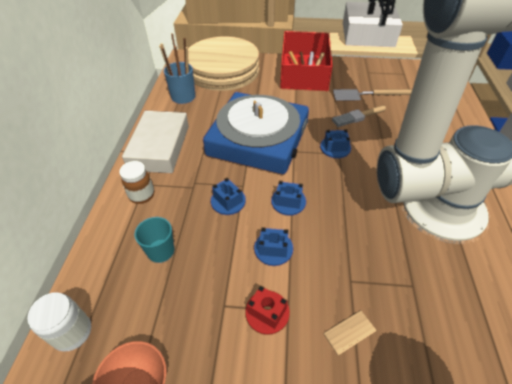

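Scene view: four blue chucks at (239,243), (225,190), (132,165) and (286,192). Side view: the same four at (227,197), (288,198), (336,144) and (273,246). The red chuck is at (345,186) in scene and (268,310) in side, the cup at (332,277), and the wheel stub at about (115,209). The robot's left is +y, so the choice is scene (286,192) / side (273,246). I'll check it in a crop.

```bash
python3 - <<'E'
from h import *
a=cv2.imread('pics/a.png');b=cv2.imread('pics/b.png')
z=lambda i,u,v,r:cv2.resize(i[v-r:v+r,u-r:u+r],(390,290) if 0 else (290,290),interpolation=cv2.INTER_CUBIC)
cv2.imwrite('pics/c.png',np.vstack([np.hstack([z(a,286,192,25),z(a,115,209,25)]),np.hstack([z(b,273,246,25),z(b,258,109,25)])]))
E
```

```text
(no output)
```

View pics/c.png

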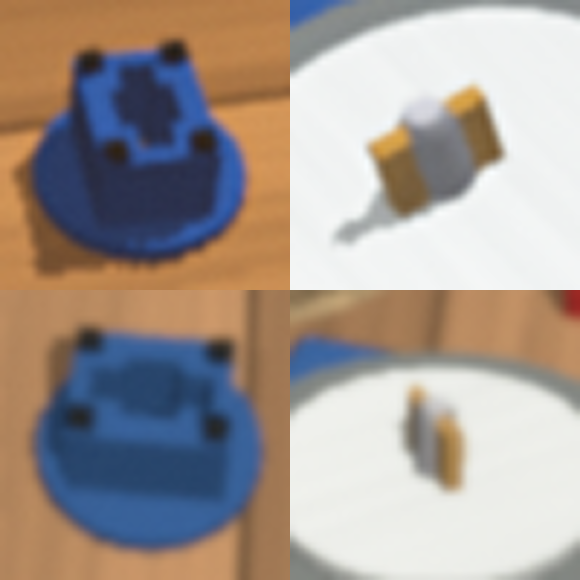

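Left crops: the chosen chuck has a keyed bore, with pads at its four corners. Right crops: the stub with its brass keys, the key tops at crop (390,145) and (467,100) in scene.

```bash
python3 - <<'E'
from h import *
def an(d,u0,v0,P,z):
    Q=np.array([ray(d,u0-25+u/5.8,v0-25+v/5.8,z) for u,v in P]);return Q
ds,dd=grab('scene'),grab('side')
for d,u,v,P in((ds,286,192,[(90,62),(172,50),(205,140),(117,150)]),(dd,273,246,[(90,50),(218,60),(215,137),(80,127)])):
    Q=an(d,u,v,P,.055)[:,:2];print(Q.round(4).tolist(),Q.mean(0))
    for i in range(4):
        e=Q[(i+1)%4]-Q[i];print(np.linalg.norm(e)*1e3,np.degrees(np.arctan2(e[1],e[0])))
for d,u,v,P in((ds,115,209,[(390,145),(467,100),(424,105)]),(dd,258,109,[(415,100),(450,135),(434,112)])):
    P=[(a-290,b) for a,b in P]
    Q=an(d,u,v,P,.14)[:,:2];e=Q[1]-Q[0];print('stub',Q.round(4).tolist(),np.linalg.norm(e),np.degrees(np.arctan2(e[1],e[0])))
# white head disk centre via ellipse
for n,d in(('scene',ds),('side',dd)):
    im=d['image'].astype(int);m=((im.min(2)>195)).astype(np.uint8)
    k,l,st,c=cv2.connectedComponentsWithStats(m)
    p=proj(d,[.6,-.2,.104])[0]
    for i in range(1,k):
        if st[i,4]>1500:
            cn=max(cv2.findContours((l==i).astype(np.uint8),0,1)[0],key=cv2.contourArea).reshape(-1,2)
            W=np.array([ray(d,x,y,.104)[:2] for x,y in cn],np.float32)
            print(n,st[i],cv2.minEnclosingCircle(W),c[i],np.array(cv2.fitEllipse(W),dtype=object))
E
```

```text
[[0.427, 0.1517], [0.426, 0.189], [0.481, 0.1894], [0.4801, 0.1512]] [0.45353203 0.17033044]
37.271148068936085 91.52682609184428
54.97478153868495 0.4262767252606433
38.176931914853895 -91.35745765548133
53.07811190602921 179.46101952457727
[[0.4765, 0.1543], [0.4239, 0.1547], [0.4237, 0.1919], [0.4774, 0.1918]] [0.45038077 0.17317242]
52.513452747616846 179.5008071486642
37.16511859254026 90.43194371597298
53.773818142409105 -0.0638756217070412
37.574472222552515 -91.4978047203507
stub [[0.5368, -0.2373], [0.5197, -0.2112], [0.5195, -0.2264]] 0.03119481810490223 123.21192568959258
stub [[0.5351, -0.2405], [0.5149, -0.2125], [0.5246, -0.2311]] 0.03455738433252341 125.71200890269787
scene [  74  185   86   65 3891] ((0.5244314670562744, -0.22665181756019592), 0.09008300304412842) [116.44101773 217.63942431] [(0.5244386792182922, -0.22659344971179962)
 (0.17697373032569885, 0.17749586701393127) 132.87474060058594]
scene [  86  315  129   69 7331] ((0.8457820415496826, -0.1613721251487732), 0.11500480026006699) [152.56663484 353.94857455] [(0.8373154997825623, -0.1489996314048767)
 (0.11448565870523453, 0.2467309683561325) 173.01431274414062]
side [ 228   98   60   37 1596] ((0.5251650214195251, -0.2250303328037262), 0.09087657183408737) [257.83834586 116.32142857] [(0.5244012475013733, -0.2248600572347641)
 (0.17520439624786377, 0.17687898874282837) 34.249454498291016]
side [ 124  112   60   47 1940] ((0.8054024577140808, -0.1135001853108406), 0.1124085858464241) [154.53762887 135.65360825] [(0.8045936822891235, -0.11258561164140701)
 (0.13845498859882355, 0.2285001575946808) 0.34727025032043457]
```

Emit:
{"name": "step_arm", "arguments": {
  "deltas": [
    {"tx": 439,"ty": -234,"tz": -40},
    {"tx": 439,"ty": -234,"tz": -40},
    {"tx": 439,"ty": -234,"tz": -40},
    {"tx": 439,"ty": -234,"tz": -40},
    {"tx": 439,"ty": -234,"tz": -40},
    {"tx": 439,"ty": -234,"tz": -40},
    {"tx": 439,"ty": -234,"tz": -40},
    {"tx": 439,"ty": -234,"tz": -40},
    {"tx": 439,"ty": -234,"tz": -40},
    {"tx": 439,"ty": -234,"tz": -40},
    {"tx": 439,"ty": -234,"tz": -40},
    {"tx": 439,"ty": -234,"tz": -40},
    {"tx": 439,"ty": -234,"tz": -40}
  ],
  "jaw": 85
}}

```text
validation failed for argument at $.de...
```

```bash
python3 - <<'E'
from h import *
d=grab('wrist','w1.png')
import pickle;pickle.dump(d,open('w1.pkl','wb'))
s=robot.state();print(s['ee_pos'],s['ee_rot'],s['time'],s['joint_positions']);print(-np.array(d['R']).T@d['t'],proj(d,[[.5245,-.2258,.144],[.5245,-.2258,.104]]))
E
```

```text
[ 0.17031982 -0.575346    0.23127849] [[ 9.58863127e-01  2.83868815e-01 -1.08847811e-05]
 [ 2.83868815e-01 -9.58863126e-01 -3.08002892e-05]
 [-1.91802568e-05  2.64434117e-05 -9.99999999e-01]] 0.55 [-7.67574350e+01  5.21989318e+00  7.05133213e+01 -1.04349728e-03
  1.04265211e+02 -3.24893623e+00]
[ 0.24708791 -0.55095487  0.37348156] [[ -439.26769205 -1039.11757777]
 [ -255.91631685  -742.01013857]]
```

View pics/w1.png

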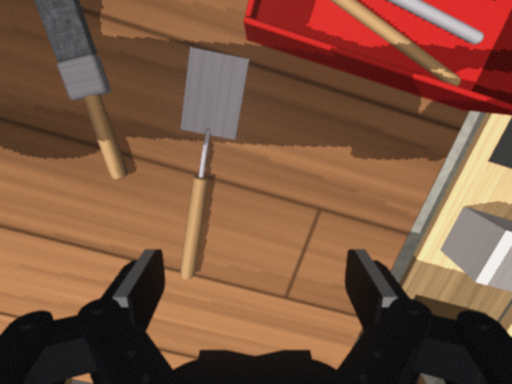

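The call was refused, so the arm hasn't moved. The picture shows only tools on the table, with the fingers at the bottom edge. I'll resend with all fields, stopping short in tx because the camera looks ahead along +tool x.

Emit:
{"name": "step_arm", "arguments": {
  "deltas": [
    {"tx": 380,"ty": -234,"tz": -30,"yaw": 0},
    {"tx": 380,"ty": -234,"tz": -30,"yaw": 0},
    {"tx": 380,"ty": -234,"tz": -30,"yaw": 0},
    {"tx": 380,"ty": -234,"tz": -30,"yaw": 0},
    {"tx": 380,"ty": -234,"tz": -30,"yaw": 0},
    {"tx": 380,"ty": -234,"tz": -30,"yaw": 0},
    {"tx": 380,"ty": -234,"tz": -30,"yaw": 0},
    {"tx": 380,"ty": -234,"tz": -30,"yaw": 0},
    {"tx": 380,"ty": -234,"tz": -30,"yaw": 0},
    {"tx": 380,"ty": -234,"tz": -30,"yaw": 0},
    {"tx": 380,"ty": -234,"tz": -30,"yaw": 0},
    {"tx": 380,"ty": -234,"tz": -30,"yaw": 0}
  ],
  "jaw": 85
}}

```text
time: 1.75
ee_pos: [0.4677, -0.2439, 0.2612]
ee_rot: [[0.959, 0.283, -0.0], [0.283, -0.959, -0.0], [-0.001, 0.0, -1.0]]
force: [0.5, -0.4, -0.1]
gripper_width: 0.0848
gripper_force: 0.0
```

```bash
python3 - <<'E'
from h import *
import pickle
d=grab('wrist','w2.png');pickle.dump(d,open('w2.pkl','wb'))
s=robot.state();print(s['ee_pos'],s['ee_rot'][0]);print(-np.array(d['R']).T@d['t'],proj(d,[[.5245,-.2258,.144],[.5245,-.2258,.104]]))
E
```

```text
[ 0.46749624 -0.24417104  0.26121278] [ 9.59362684e-01  2.82175689e-01 -3.47944461e-04]
[ 0.54455869 -0.21948132  0.4033934 ] [[255.13857038 112.94071478]
 [255.07738814 109.33516893]]
```

View pics/w2.png

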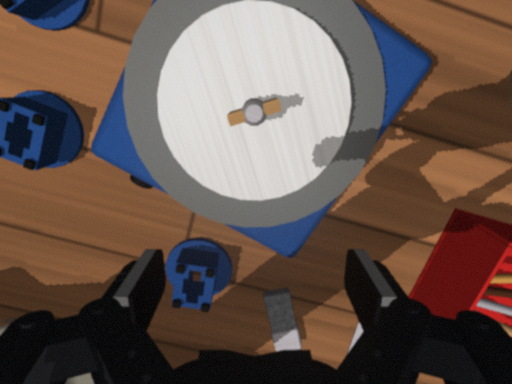

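The stub top shows at (254,112), where I predicted (255,113). The brass keys run from about (230,118) to (281,105). Next I'll measure the key angle.

```bash
python3 - <<'E'
from h import *
import pickle
d=pickle.load(open('w2.pkl','rb'));im=d['image'];h=cv2.cvtColor(im,cv2.COLOR_RGB2HSV)
m=np.zeros(h.shape[:2],bool);m[90:135,215:300]=1
m&=(h[...,1]>80)&(h[...,0]<30)&(h[...,2]>90)
v,u=np.nonzero(m);W=np.array([ray(d,a,b,.14)[:2] for a,b in zip(u,v)])
r=cv2.minAreaRect(W.astype(np.float32)*1000);print(len(u),r)
c,e,vt=cv2.PCACompute2(W.astype(np.float32),None);print(c,np.degrees(np.arctan2(*e[0][::-1])))
g=(h[...,1]<60);yy,xx=np.nonzero(m);
E
```

```text
417 ((524.6079711914062, -224.51290893554688), (10.502228736877441, 43.48688888549805), 33.78032684326172)
[[ 0.52516997 -0.22518755]] 123.09023
```

Emit:
{"name": "step_arm", "arguments": {
  "deltas": [
    {"tx": 33,"ty": -400,"tz": 0,"yaw": 16.4},
    {"tx": 33,"ty": -400,"tz": 0,"yaw": 16.4},
    {"tx": 33,"ty": -400,"tz": 0,"yaw": 16.4},
    {"tx": 33,"ty": -400,"tz": 0,"yaw": 16.4},
    {"tx": 33,"ty": -400,"tz": 0,"yaw": 16.4},
    {"tx": 33,"ty": -400,"tz": 0,"yaw": 16.4},
    {"tx": 33,"ty": -400,"tz": 0,"yaw": 16.4},
    {"tx": 33,"ty": -400,"tz": 0,"yaw": 16.4},
    {"tx": 33,"ty": -400,"tz": 0,"yaw": 16.4},
    {"tx": 33,"ty": -400,"tz": 0,"yaw": 16.4},
    {"tx": 33,"ty": -400,"tz": 0,"yaw": 16.4}
  ]
}}

```text
time: 2.9
ee_pos: [0.3868, 0.1483, 0.2613]
ee_rot: [[1.0, -0.001, 0.0], [-0.001, -1.0, -0.001], [0.0, 0.001, -1.0]]
force: [0.9, -0.5, 0.7]
gripper_width: 0.085
gripper_force: 0.0
```

```bash
python3 - <<'E'
from h import *
import pickle
d=grab('wrist','w3.png');pickle.dump(d,open('w3.pkl','wb'));im=d['image']
p=proj(d,[[.452,.172,.056],[.452,.172,.05]]);print(p);u,v=p[0].round().astype(int)
m=im.max(2)<45;w=np.zeros_like(m);w[max(0,v-60):v+60,u-60:u+60]=1;m&=w
k,l,st,c=cv2.connectedComponentsWithStats(m.astype(np.uint8))
for i in range(1,k):
    if st[i,4]>15: print(st[i],c[i].round(1),ray(d,*c[i],.056).round(4))
x0,y0=max(0,u-60),max(0,v-60)
cv2.imwrite('pics/w3c.png',cv2.resize(cv2.cvtColor(im[y0:v+60,x0:u+60],cv2.COLOR_RGB2BGR),None,fx=4,fy=4));print(x0,y0)
E
```

```text
[[233.61101069 100.28380312]
 [233.95957108 100.03665403]]
[248  71   8   9  24] [252.2  75. ] [0.4772 0.1522 0.056 ]
[248 123   7   8  22] [251.6 125.6] [0.4255 0.153  0.056 ]
174 40
```

View pics/w3c.png

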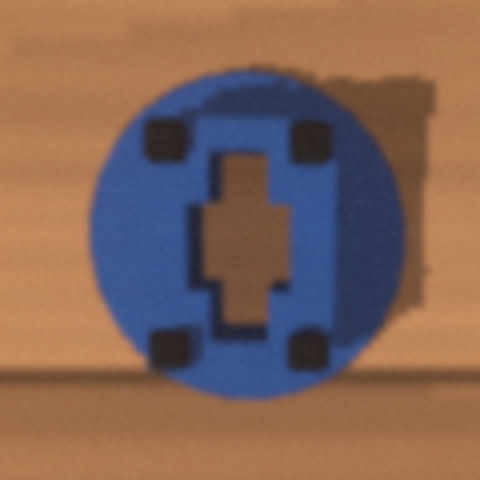

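The crop shows pads at (166,140), (310,142), (307,350) and (168,350). That puts the chuck centre at pixel (233.4,101.4), about (0.451, 0.172), with its keyway along world x. Now descending to grasp.

Emit:
{"name": "step_arm", "arguments": {
  "deltas": [
    {"tx": 64,"ty": -24,"tz": 40,"yaw": 0},
    {"tx": 64,"ty": -24,"tz": 60,"yaw": 0},
    {"tx": 64,"ty": -24,"tz": 110,"yaw": 0},
    {"tx": 64,"ty": -24,"tz": 150,"yaw": 0},
    {"tx": 64,"ty": -24,"tz": 180,"yaw": 0},
    {"tx": 64,"ty": -24,"tz": 205,"yaw": 0},
    {"tx": 64,"ty": -24,"tz": 225,"yaw": 0},
    {"tx": 64,"ty": -24,"tz": 239,"yaw": 0},
    {"tx": 64,"ty": -24,"tz": 239,"yaw": 0},
    {"tx": 64,"ty": -24,"tz": 239,"yaw": 0}
  ]
}}

```text
time: 3.95
ee_pos: [0.451, 0.1732, 0.023]
ee_rot: [[1.0, -0.0, 0.001], [-0.0, -1.0, 0.0], [0.001, -0.0, -1.0]]
force: [-0.2, -0.6, -0.3]
gripper_width: 0.085
gripper_force: 0.0
```

Emit:
{"name": "step_arm", "arguments": {
  "deltas": [
    {"tx": 0,"ty": 0,"tz": 0,"yaw": 0},
    {"tx": 0,"ty": 0,"tz": 0,"yaw": 0},
    {"tx": 0,"ty": 0,"tz": 0,"yaw": 0},
    {"tx": 0,"ty": 0,"tz": 0,"yaw": 0},
    {"tx": 0,"ty": 0,"tz": 0,"yaw": 0},
    {"tx": 0,"ty": 0,"tz": 0,"yaw": 0},
    {"tx": 0,"ty": 0,"tz": 0,"yaw": 0},
    {"tx": 0,"ty": 0,"tz": 0,"yaw": 0}
  ],
  "jaw": 40
}}

```text
time: 4.75
ee_pos: [0.4513, 0.174, 0.0239]
ee_rot: [[1.0, 0.002, 0.003], [0.002, -1.0, 0.0], [0.003, -0.0, -1.0]]
force: [0.5, -2.0, 5.7]
gripper_width: 0.051
gripper_force: 66.0
```

Emit:
{"name": "step_arm", "arguments": {
  "deltas": [
    {"tx": 0,"ty": 0,"tz": -10,"yaw": 0},
    {"tx": 0,"ty": 0,"tz": -30,"yaw": 0},
    {"tx": 0,"ty": 0,"tz": -60,"yaw": 0},
    {"tx": 0,"ty": 0,"tz": -100,"yaw": 0},
    {"tx": 0,"ty": 0,"tz": -140,"yaw": 0},
    {"tx": 0,"ty": 0,"tz": -165,"yaw": 0},
    {"tx": 0,"ty": 0,"tz": -180,"yaw": 0},
    {"tx": 0,"ty": 0,"tz": -180,"yaw": 0},
    {"tx": 0,"ty": 0,"tz": -180,"yaw": 0}
  ]
}}

```text
time: 5.65
ee_pos: [0.4498, 0.1738, 0.2006]
ee_rot: [[1.0, 0.002, -0.002], [0.002, -1.0, -0.001], [-0.002, 0.001, -1.0]]
force: [-0.6, -0.2, -4.9]
gripper_width: 0.0509
gripper_force: 64.9
```

```bash
python3 - <<'E'
from h import *
import pickle
d=grab('wrist','w4.png');pickle.dump(d,open('w4.pkl','wb'));s=robot.state()
print(s['ee_pos'],s['ee_rot'],s['gripper_width'],s['gripper_force'],s['joint_positions'])
E
```

```text
[0.44956751 0.17375075 0.19988816] [[ 0.99999184  0.00169065 -0.00367025]
 [ 0.0016868  -0.99999803 -0.00105053]
 [-0.00367202  0.00104433 -0.99999271]] 0.05079334910872146 64.90544557571411 [ 1.70825505e+01 -1.30921749e+01  9.11797151e+01  4.33390926e-03
  1.02131154e+02  1.06986696e+02]
```

View pics/w4.png

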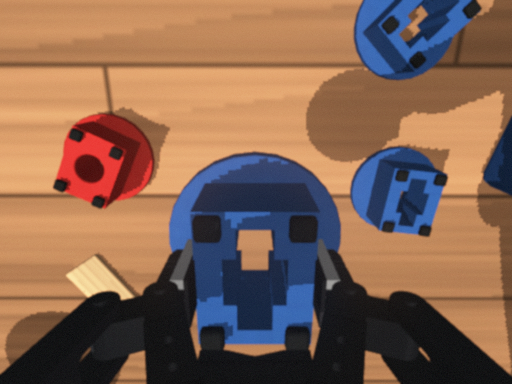

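The chuck is held square, with pads at about (206,228), (303,228), (212,337) and (298,337). The red chuck at (90,168) is undisturbed.

```bash
python3 - <<'E'
from h import *
import pickle
d=pickle.load(open('w4.pkl','rb'));im=d['image']
P=[(206,228),(303,228),(298,337),(212,337)]
for z in(.228,.232,.236):
    Q=np.array([ray(d,u,v,z) for u,v in P]);print(z,Q[:,:2].round(4).tolist(),Q.mean(0).round(4))
E
```

```text
0.228 [[0.4759, 0.1949], [0.476, 0.1562], [0.4216, 0.1557], [0.4216, 0.1947]] [0.4488 0.1754 0.228 ]
0.232 [[0.4778, 0.1943], [0.4779, 0.1569], [0.4254, 0.1564], [0.4254, 0.1941]] [0.4516 0.1754 0.232 ]
0.236 [[0.4797, 0.1936], [0.4797, 0.1576], [0.4292, 0.1571], [0.4291, 0.1934]] [0.4544 0.1754 0.236 ]
```

Emit:
{"name": "step_arm", "arguments": {
  "deltas": [
    {"tx": 75,"ty": 398,"tz": -15,"yaw": 56.6},
    {"tx": 75,"ty": 398,"tz": -15,"yaw": 56.6},
    {"tx": 75,"ty": 398,"tz": -15,"yaw": 56.6},
    {"tx": 75,"ty": 398,"tz": -15,"yaw": 56.6},
    {"tx": 75,"ty": 398,"tz": -15,"yaw": 56.6},
    {"tx": 75,"ty": 398,"tz": -15,"yaw": 56.6},
    {"tx": 75,"ty": 398,"tz": -15,"yaw": 56.6},
    {"tx": 75,"ty": 398,"tz": -15,"yaw": 56.6},
    {"tx": 75,"ty": 398,"tz": -15,"yaw": 56.6},
    {"tx": 75,"ty": 398,"tz": -15,"yaw": 56.6},
    {"tx": 75,"ty": 398,"tz": -15,"yaw": 56.6},
    {"tx": 75,"ty": 398,"tz": -15,"yaw": 56.6}
  ]
}}

```text
time: 6.9
ee_pos: [0.5259, -0.2224, 0.2168]
ee_rot: [[0.553, -0.833, -0.001], [-0.833, -0.553, 0.001], [-0.001, 0.0, -1.0]]
force: [0.4, -0.4, -3.9]
gripper_width: 0.0511
gripper_force: 65.4
```

```bash
python3 - <<'E'
from h import *
import pickle
D={}
for n in('scene','side'):
    d=D[n]=grab(n)
    R=robot.outline_of(n,'keyed_chuck')
    d['out']=[(r['confidence'],r['region']) for r in R]
    for r in R:
        v,u=np.nonzero(r['region']);print(n,r['confidence'],u.mean(),v.mean(),len(u))
s=robot.state();e=np.array(s['ee_pos']);D['s']=s;print(e,s['ee_rot'],s['time'])
pickle.dump(D,open('D.pkl','wb'))
t=[]
for n in('scene','side'):
    d=D[n];u,v=proj(d,e-[0,0,.024])[0].round().astype(int);print(u,v)
    t.append(cv2.resize(cv2.cvtColor(d['image'][v-35:v+35,u-35:u+35],cv2.COLOR_RGB2BGR),(390,390),interpolation=cv2.INTER_CUBIC))
cv2.imwrite('pics/d.png',np.hstack(t))
E
```

```text
scene 0.95 223.6175071360609 193.267364414843 1051
scene 0.84 239.3759571209801 244.67151607963245 1306
scene 0.77 104.41341991341992 185.14213564213566 1386
scene 0.59 134.61834319526628 163.9008875739645 676
side 0.78 288.65273311897107 198.57770632368704 933
side 0.58 257.4603825136612 83.52322404371584 732
side 0.56 335.7473404255319 143.69015957446808 752
[ 0.52606686 -0.2229133   0.21761302] [[ 5.53102091e-01 -8.33113300e-01  5.53377438e-04]
 [-8.33113369e-01 -5.53102242e-01 -1.58421523e-04]
 [ 4.38057380e-04 -3.73402866e-04 -9.99999834e-01]] 7.1
108 187
257 89
```

View pics/d.png

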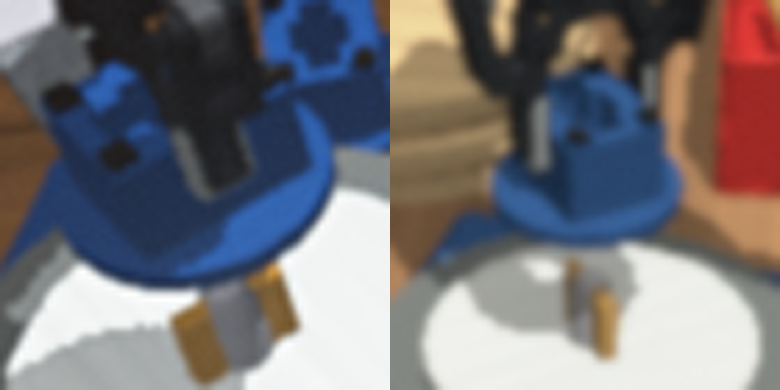

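The held chuck hangs above the stub. The flange spans crop u 55..335, bottom at 287 (scene) and 492..683, bottom at 243 (side). Fitting its centre from those.

```bash
python3 - <<'E'
from h import *
import pickle
from scipy.optimize import least_squares
D=pickle.load(open('D.pkl','rb'));e=np.array(D['s']['ee_pos']);k=70/390
obs=[('scene',108-35,187-35,55,335,287),('side',257-35,89-35,492-390,683-390,243)]
a=np.linspace(0,2*np.pi,721)
def ext(d,c):
    X=np.vstack([np.c_[c[0]+.048*np.cos(a),c[1]+.048*np.sin(a),np.full(a.size,c[2]+z)] for z in(0,.010)])
    p=proj(d,X);return np.array([p[:,0].min(),p[:,0].max(),p[:,1].max()])
def f(c): return np.hstack([ext(D[n],c)-[u+l*k,u+r*k,v+b*k] for n,u,v,l,r,b in obs])
s=least_squares(f,e-[0,0,.024]);print(s.x,s.fun,(s.x-e)*1e3)
E
```

```text
[ 0.52481612 -0.22107909  0.19648253] [-0.73948379  0.4224066  -0.36314076 -0.44833165  0.12064851  0.63943378] [ -1.25073937   1.83421201 -21.13049404]
```

Emit:
{"name": "step_arm", "arguments": {
  "deltas": [
    {"tx": 1.1,"ty": 2.7,"tz": 10,"yaw": 0},
    {"tx": 1.1,"ty": 2.7,"tz": 25,"yaw": 0},
    {"tx": 1.1,"ty": 2.7,"tz": 36,"yaw": 0},
    {"tx": 1.1,"ty": 2.7,"tz": 41,"yaw": 0},
    {"tx": 1.1,"ty": 2.7,"tz": 41,"yaw": 0},
    {"tx": 1.1,"ty": 2.7,"tz": 41,"yaw": 0},
    {"tx": 1.1,"ty": 2.7,"tz": 41,"yaw": 0}
  ]
}}

```text
time: 7.8
ee_pos: [0.5246, -0.2265, 0.1771]
ee_rot: [[0.552, -0.834, 0.001], [-0.834, -0.552, -0.001], [0.001, -0.001, -1.0]]
force: [-0.5, -0.2, -3.8]
gripper_width: 0.0511
gripper_force: 65.4
```

```bash
python3 - <<'E'
from h import *
import pickle
s=robot.state();e=np.array(s['ee_pos']);print(e,s['ee_rot'][0],s['force'])
t=[]
for n,w in(('scene',30),('side',30),):
    d=grab(n);u,v=proj(d,[e[0],e[1],.15])[0].round().astype(int);print(n,u,v)
    t.append(cv2.resize(cv2.cvtColor(d['image'][v-w:v+w,u-w:u+w],cv2.COLOR_RGB2BGR),(390,390),interpolation=cv2.INTER_CUBIC))
d=grab('wrist');w=d['image'];print('wrist')
cv2.imwrite('pics/e.png',np.hstack(t))
cv2.imwrite('pics/w5.png',cv2.cvtColor(w,cv2.COLOR_RGB2BGR))
pickle.dump(d,open('w5.pkl','wb'))
E
```

```text
[ 0.5245982  -0.22652581  0.17708392] [ 0.55176628 -0.83399797  0.00116961] [-0.5414323  -0.16704948 -3.76939851]
scene 112 201
side 258 101
wrist
```

View pics/w5.png

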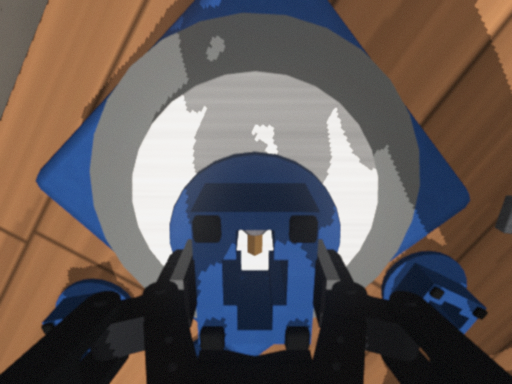

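The key shows through the slot at (254,243), centred between the slot's sides (238..270). I'll check the lengthwise position.

```bash
python3 - <<'E'
from h import *
import pickle
d=pickle.load(open('w5.pkl','rb'));e=np.array([.5246,-.2265]);x=np.array([.552,-.834]);y=np.array([-.834,-.552])
im=d['image'];h=cv2.cvtColor(im,cv2.COLOR_RGB2HSV)
m=np.zeros(h.shape[:2],bool);m[222:262,236:274]=1
b=m&(h[...,1]>80)&(h[...,0]<35)&(h[...,2]>60)
v,u=np.nonzero(b);print(u.min(),u.max(),v.min(),v.max())
for vv in range(228,260,3):print(vv,im[vv,244:266:3].tolist())
for vv,z in((v.min(),.138),(v.min(),.144)):
    q=ray(d,254.5,vv,z)[:2]-e;print(q@x,q@y)
# disk: white circle centre
hh=((h[...,1]<40)&(h[...,2]>120)).astype(np.uint8)
print([ (q-e)@np.c_[x,y] for q in [np.array([.5245,-.2253])]], proj(d,[[.5245+.022*x[0],-.2253+.022*x[1],.138],[.5245,-.2253,.144]]))
E
```

```text
248 261 235 254
228 [[34, 53, 89], [36, 55, 90], [43, 61, 96], [38, 58, 91], [38, 57, 93], [37, 55, 88], [40, 58, 92], [38, 55, 89]]
231 [[123, 125, 127], [109, 108, 115], [120, 118, 124], [120, 118, 125], [118, 115, 123], [119, 116, 122], [113, 112, 118], [137, 136, 139]]
234 [[240, 240, 239], [138, 129, 124], [114, 105, 103], [124, 118, 118], [125, 119, 117], [127, 116, 110], [149, 140, 128], [239, 239, 237]]
237 [[241, 241, 240], [178, 166, 155], [109, 82, 51], [113, 85, 55], [145, 108, 66], [141, 104, 62], [199, 183, 165], [241, 240, 239]]
240 [[242, 242, 242], [175, 163, 153], [111, 84, 54], [112, 82, 53], [145, 107, 65], [143, 105, 64], [195, 179, 162], [241, 241, 241]]
243 [[242, 241, 241], [175, 163, 153], [112, 82, 52], [113, 85, 55], [146, 109, 66], [143, 108, 63], [195, 180, 159], [241, 241, 239]]
246 [[241, 240, 238], [173, 161, 147], [112, 83, 53], [116, 88, 57], [147, 109, 67], [144, 107, 64], [206, 191, 172], [241, 239, 238]]
249 [[241, 241, 242], [176, 164, 155], [110, 82, 51], [114, 85, 54], [144, 106, 63], [145, 108, 65], [210, 198, 184], [242, 242, 242]]
252 [[241, 240, 240], [206, 196, 187], [117, 90, 63], [114, 85, 53], [144, 107, 65], [152, 118, 83], [228, 222, 212], [242, 241, 239]]
255 [[241, 241, 240], [242, 241, 240], [238, 237, 235], [185, 173, 160], [212, 199, 184], [239, 238, 237], [242, 241, 239], [241, 240, 238]]
258 [[242, 241, 241], [241, 241, 242], [241, 241, 242], [241, 241, 241], [242, 241, 241], [241, 240, 241], [241, 241, 240], [242, 241, 241]]
-0.011378460576485148 -0.0006297268376510679
-0.008399953490056592 -0.0006297308860931442
[array([-0.001056, -0.000579])] [[254.58493385 186.54584856]
 [254.58371385 224.06006519]]
```

View pics/e.png

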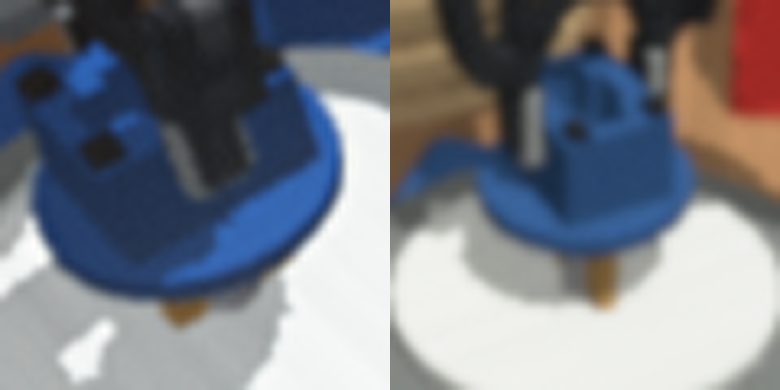

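The key seen through the slot is the stub's near (−x) one, and the chuck hangs just above it. One more check, using the slot's own edges in the same image.

```bash
python3 - <<'E'
from h import *
import pickle
d=pickle.load(open('w5.pkl','rb'));e=np.array([.5246,-.2265]);x=np.array([.552,-.834]);y=np.array([-.834,-.552]);im=d['image']
print([(v,int(im[v,242].mean()),int(im[v,268].mean())) for v in range(260,276)])
print([(u,int(im[260,u].mean())) for u in range(232,276)])
f=lambda u,v,z:(lambda q:(round(q@x*1e3,1),round(q@y*1e3,1)))(ray(d,u,v,z)[:2]-e)
for z in(.151,.153,.156):print(z,'bottom edge',f(254,270,z),f(238,260,z),f(270.5,260,z),'top edge',f(254,230.5,z+.05))
print('key end',f(254.5,254.5,.138),f(254.5,254.5,.142))
E
```

```text
[(260, 235, 158), (261, 234, 158), (262, 234, 158), (263, 234, 159), (264, 232, 158), (265, 232, 159), (266, 231, 155), (267, 230, 155), (268, 221, 143), (269, 183, 113), (270, 112, 74), (271, 55, 45), (272, 44, 45), (273, 43, 42), (274, 43, 40), (275, 43, 41)]
[(232, 54), (233, 54), (234, 52), (235, 47), (236, 47), (237, 45), (238, 45), (239, 47), (240, 88), (241, 179), (242, 235), (243, 241), (244, 241), (245, 241), (246, 241), (247, 240), (248, 241), (249, 241), (250, 241), (251, 241), (252, 240), (253, 241), (254, 241), (255, 241), (256, 241), (257, 241), (258, 241), (259, 241), (260, 242), (261, 240), (262, 240), (263, 241), (264, 240), (265, 240), (266, 242), (267, 232), (268, 158), (269, 74), (270, 44), (271, 45), (272, 45), (273, 47), (274, 56), (275, 58)]
0.151 bottom edge (np.float64(-28.7), np.float64(-0.9)) (np.float64(-21.7), np.float64(-10.6)) (np.float64(-21.7), np.float64(9.1)) top edge (np.float64(21.9), np.float64(-0.8))
0.153 bottom edge (np.float64(-27.4), np.float64(-0.9)) (np.float64(-20.5), np.float64(-10.5)) (np.float64(-20.5), np.float64(9.0)) top edge (np.float64(22.9), np.float64(-0.8))
0.156 bottom edge (np.float64(-25.5), np.float64(-0.9)) (np.float64(-18.7), np.float64(-10.3)) (np.float64(-18.7), np.float64(8.8)) top edge (np.float64(24.3), np.float64(-0.8))
key end (np.float64(-25.4), np.float64(-0.6)) (np.float64(-23.1), np.float64(-0.6))
```

Emit:
{"name": "step_arm", "arguments": {
  "deltas": [
    {"tx": -0.7,"ty": 0,"tz": 2,"yaw": 0},
    {"tx": -0.7,"ty": 0,"tz": 5,"yaw": 0},
    {"tx": -0.7,"ty": 0,"tz": 8,"yaw": 0},
    {"tx": -0.7,"ty": 0,"tz": 11,"yaw": 0},
    {"tx": -0.7,"ty": 0,"tz": 14,"yaw": 0},
    {"tx": -0.7,"ty": 0,"tz": 17,"yaw": 0},
    {"tx": -0.7,"ty": 0,"tz": 17,"yaw": 0}
  ]
}}

```text
time: 8.65
ee_pos: [0.5237, -0.2257, 0.1585]
ee_rot: [[0.552, -0.834, -0.001], [-0.834, -0.552, 0.001], [-0.001, 0.001, -1.0]]
force: [0.0, -0.1, -3.6]
gripper_width: 0.0514
gripper_force: 65.4
```

Emit:
{"name": "step_arm", "arguments": {
  "deltas": [
    {"tx": 0,"ty": 0,"tz": 3,"yaw": 0},
    {"tx": 0,"ty": 0,"tz": 7,"yaw": 0},
    {"tx": 0,"ty": 0,"tz": 11,"yaw": 0},
    {"tx": 0,"ty": 0,"tz": 15,"yaw": 0},
    {"tx": 0,"ty": 0,"tz": 19,"yaw": 0},
    {"tx": 0,"ty": 0,"tz": 23,"yaw": 0},
    {"tx": 0,"ty": 0,"tz": 26,"yaw": 0},
    {"tx": 0,"ty": 0,"tz": 26,"yaw": 0}
  ]
}}

```text
time: 9.45
ee_pos: [0.5237, -0.2257, 0.1325]
ee_rot: [[0.552, -0.834, -0.001], [-0.834, -0.552, 0.001], [-0.001, 0.001, -1.0]]
force: [0.2, 0.1, -3.3]
gripper_width: 0.0508
gripper_force: 65.4
```

Emit:
{"name": "step_arm", "arguments": {
  "deltas": [
    {"tx": 0,"ty": 0,"tz": 1,"yaw": 0},
    {"tx": 0,"ty": 0,"tz": 2,"yaw": 0},
    {"tx": 0,"ty": 0,"tz": 3,"yaw": 0},
    {"tx": 0,"ty": 0,"tz": 4,"yaw": 0},
    {"tx": 0,"ty": 0,"tz": 4.5,"yaw": 0},
    {"tx": 0,"ty": 0,"tz": 4.5,"yaw": 0},
    {"tx": 0,"ty": 0,"tz": 4.5,"yaw": 0}
  ]
}}

```text
time: 10.15
ee_pos: [0.5239, -0.2258, 0.1288]
ee_rot: [[0.552, -0.834, 0.0], [-0.834, -0.552, 0.0], [0.0, -0.0, -1.0]]
force: [0.4, -0.7, -4.5]
gripper_width: 0.0509
gripper_force: 65.4
```

Emit:
{"name": "step_arm", "arguments": {
  "deltas": [
    {"tx": 0,"ty": 0,"tz": 0.5,"yaw": 0},
    {"tx": 0,"ty": 0,"tz": 1,"yaw": 0},
    {"tx": 0,"ty": 0,"tz": 1.5,"yaw": 0},
    {"tx": 0,"ty": 0,"tz": 1.5,"yaw": 0},
    {"tx": 0,"ty": 0,"tz": 1.5,"yaw": 0}
  ]
}}

```text
time: 10.65
ee_pos: [0.524, -0.2258, 0.128]
ee_rot: [[0.552, -0.834, 0.001], [-0.834, -0.552, -0.0], [0.0, -0.0, -1.0]]
force: [-1.7, 2.1, 2.2]
gripper_width: 0.0507
gripper_force: 66.0
```

Emit:
{"name": "step_arm", "arguments": {
  "deltas": [
    {"tx": 0,"ty": 0,"tz": 0.5,"yaw": 0},
    {"tx": 0,"ty": 0,"tz": 1,"yaw": 0},
    {"tx": 0,"ty": 0,"tz": 1,"yaw": 0},
    {"tx": 0,"ty": 0,"tz": 1,"yaw": 0}
  ]
}}

```text
time: 11.05
ee_pos: [0.524, -0.2258, 0.128]
ee_rot: [[0.552, -0.834, 0.001], [-0.834, -0.552, -0.001], [0.001, -0.001, -1.0]]
force: [-3.6, 2.2, 6.8]
gripper_width: 0.0511
gripper_force: 66.7
```

It has stopped at 0.128 m, which equals 0.104 plus the 0.024 grasp height, so it is seated. Releasing.

Emit:
{"name": "step_arm", "arguments": {
  "deltas": [
    {"tx": 0,"ty": 0,"tz": -1,"yaw": 0},
    {"tx": 0,"ty": 0,"tz": -1,"yaw": 0},
    {"tx": 0,"ty": 0,"tz": -1,"yaw": 0},
    {"tx": 0,"ty": 0,"tz": -1,"yaw": 0},
    {"tx": 0,"ty": 0,"tz": -1,"yaw": 0},
    {"tx": 0,"ty": 0,"tz": -1,"yaw": 0},
    {"tx": 0,"ty": 0,"tz": -1,"yaw": 0},
    {"tx": 0,"ty": 0,"tz": -1,"yaw": 0}
  ],
  "jaw": 85
}}

```text
time: 11.85
ee_pos: [0.5239, -0.2258, 0.1272]
ee_rot: [[0.552, -0.834, -0.0], [-0.834, -0.552, 0.0], [-0.0, 0.0, -1.0]]
force: [0.2, 0.1, 0.1]
gripper_width: 0.0854
gripper_force: 0.0
```

Emit:
{"name": "step_arm", "arguments": {
  "deltas": [
    {"tx": 0,"ty": 0,"tz": -5,"yaw": 0},
    {"tx": 0,"ty": 0,"tz": -15,"yaw": 0},
    {"tx": 0,"ty": 0,"tz": -35,"yaw": 0},
    {"tx": 0,"ty": 0,"tz": -65,"yaw": 0},
    {"tx": 0,"ty": 0,"tz": -95,"yaw": 0},
    {"tx": 0,"ty": 0,"tz": -120,"yaw": 0},
    {"tx": 0,"ty": 0,"tz": -130,"yaw": 0},
    {"tx": 0,"ty": 0,"tz": -130,"yaw": 0},
    {"tx": 0,"ty": 0,"tz": -130,"yaw": 0}
  ]
}}

```text
time: 12.75
ee_pos: [0.5238, -0.2257, 0.2562]
ee_rot: [[0.552, -0.834, -0.001], [-0.834, -0.552, 0.001], [-0.001, 0.001, -1.0]]
force: [0.1, 0.4, -0.0]
gripper_width: 0.0853
gripper_force: 0.0
```

```bash
python3 - <<'E'
from h import *
s=robot.state();print(s['ee_pos'],s['force'],s['gripper_width'])
t=[]
for n in('scene','side'):
    d=grab(n);u,v=proj(d,[.524,-.226,.13])[0].round().astype(int);w=45
    t.append(cv2.resize(cv2.cvtColor(d['image'][v-w:v+w,u-w:u+w],cv2.COLOR_RGB2BGR),(390,390),interpolation=cv2.INTER_CUBIC))
    print(n,[np.round(r['point'],3) for o in('plain_chuck','cup') for r in robot.recognise(n,o)])
cv2.imwrite('pics/f.png',np.hstack(t))
E
```

```text
[ 0.52377331 -0.22571044  0.25619422] [ 0.05062563  0.42911678 -0.03959537] 0.08531690562708337
scene [array([0.473, 0.325, 0.026]), array([ 0.562, -0.219,  0.105]), array([0.717, 0.202, 0.054])]
side [array([0.45 , 0.343, 0.034]), array([0.726, 0.195, 0.054])]
```

View pics/f.png

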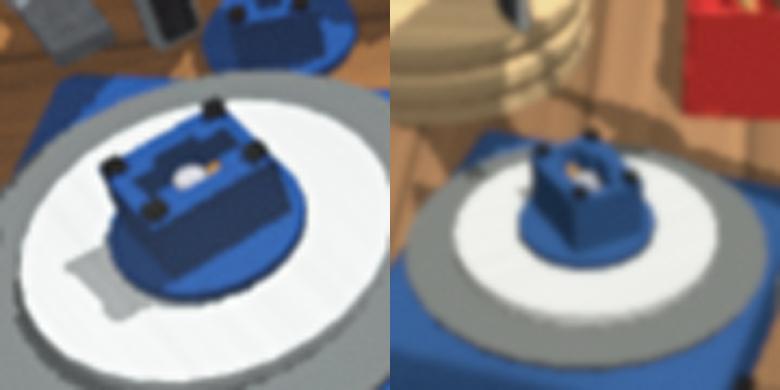

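The chuck sits flat on the wheel head with the stub inside its bore, at crop (190,175) scene and (585,185) side. The gripper is clear of it, and the red chuck and cup are where they started. Handing in.

```bash
python3 -c "
from station import robot
print(robot.sign_off())"
```

```text
the job is handed in; nothing more can be done
None
```

The blue keyed chuck is seated flat on the wheel head with its keyways over the keys and released, the red chuck and teal cup did not move, and the job was handed in at about 13 s; no verdict came back.

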